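Rotate three wagons to their own display stands

TASK

The three model wagons on the small display stands have been put back on one another's stands. Rearrange them so that the green tube wagon stands on the green stand, the red-brown car carrier on the red one and the camouflaged wagon on the yellow one, each upright on its wheels, centred and in line with its stand; the plain wood stand is free for parking one meanwhile, and the similar wagons on the tracks behind have no part in this. Set each one down rather than dropping it, tip none over, and leave the glue bottle, the paint tin and the cleaning block where they are.

Things in the scene. Friction and masses are not known exactly. Their poses are not given: they have to be found in the camera images.
- tube_wagon: On a stand: model wagon with a bright green round tube on a black underframe, 129 x 35 x 48 mm (length, width, height), about 90 g. The tube is 35 mm wide from 13 to 48 mm above the underside; grasp across it at mid-length. Origin: centre of the underside (wheel level, 17 to 18 mm up when on a stand); x along its length, z up.
- car_carrier: On a stand: red-brown two-deck car carrier wagon without cars, 135 x 35 x 42 mm, about 70 g. Solid: lower deck 28 mm wide from 1 to 23 mm up, upper deck 28 mm wide from 32 to 36 mm up; rails and steps outside these give way. Grasp across it at mid-length. Origin: centre of the underside (wheel level, 17 to 18 mm up when on a stand); x along its length, z up.
- camo_wagon: On a stand: flat wagon with a tracked vehicle under dark camouflage, 139 x 40 x 45 mm, about 120 g. Solid: 31 mm wide from 1 to 13 mm up, 37 mm wide from 13 to 23 mm, 26 mm wide from 23 to 31 mm; the rest gives way. Grasp across it about 18 mm up and within 15 mm of mid-length. Origin: centre of the underside (wheel level, 17 to 18 mm up when on a stand); x along its length, z up.
- green_stand: Green painted display stand, home of the green tube wagon. 165 mm long (x), 64 mm wide (y), flat top without rims 18 mm above its origin, a flush grey felt strip down its middle; fixed. Origin: centre of the underside, at worktop level; z up.
- red_stand: Red painted display stand, home of the red-brown car carrier. 165 mm long (x), 64 mm wide (y), flat top without rims 18 mm above its origin, a flush grey felt strip down its middle; fixed. Origin: centre of the underside, at worktop level; z up.
- yellow_stand: Yellow painted display stand, home of the camouflaged wagon. 165 mm long (x), 64 mm wide (y), flat top without rims 18 mm above its origin, a flush grey felt strip down its middle; fixed. Origin: centre of the underside, at worktop level; z up.
- wood_stand: Plain unpainted light wood stand, empty at the start: the free spot. 165 mm long (x), 64 mm wide (y), flat top without rims 18 mm above its origin, a flush grey felt strip down its middle; fixed. Origin: centre of the underside, at worktop level; z up.
- glue: Bystander: white glue bottle with red cap and blue band, 33 mm round, 84 mm tall, loose. Origin: centre of the underside.
- tin: Bystander: small red-brown enamel tin, 33 mm round, 28 mm tall, loose. Origin: centre of the underside.
- rubber_block: Bystander: brown track cleaning block, 24 x 60 x 18 mm, loose. Origin: centre of the underside; y along its length.

How it is judged:
At the end, for the whole second after the job is handed in: Each wagon stands released, upright and at rest on the stand of its colour (camouflaged wagon: yellow), its centre within 15 mm of the stand's centre and its length within 0.14 rad (8 degrees) of the stand's, either way round (horizontal distance between tube_wagon and green_stand below 0.015 m and angle between the x axis of tube_wagon and the x axis of green_stand, either way round below 0.14 rad and z of tube_wagon in the frame of green_stand between 0.014 and 0.022 m and angle between each of tube_wagon, car_carrier, camo_wagon's own z axis and vertical below 0.1 rad and linear speed of each of tube_wagon, car_carrier, camo_wagon below 0.01 m/s and contact force between the fingers and tube_wagon below 0.1 N and horizontal distance between car_carrier and red_stand below 0.015 m and angle between the x axis of car_carrier and the x axis of red_stand, either way round below 0.14 rad and z of car_carrier in the frame of red_stand between 0.014 and 0.022 m and contact force between the fingers and car_carrier below 0.1 N and horizontal distance between camo_wagon and yellow_stand below 0.015 m and angle between the x axis of camo_wagon and the x axis of yellow_stand, either way round below 0.14 rad and z of camo_wagon in the frame of yellow_stand between 0.014 and 0.022 m and contact force between the fingers and camo_wagon below 0.1 N); the robot touches nothing.
It fails at once if a wagon is tipped by more than about 35 degrees (angle between any of tube_wagon, car_carrier, camo_wagon's own z axis and vertical above 0.6 rad).
It fails at once if a wagon falls off the worktop (height (world z) of any of tube_wagon, car_carrier, camo_wagon below -0.02 m).
It fails at once if the glue bottle, the tin or the cleaning block is pushed by more than 20 mm (distance of any of glue, tin, rubber_block from where it was at the start of the episode above 0.02 m).
It fails at once if a wagon is dropped from a height (falls free of the fingers faster than 0.6 m/s, about 2 cm) ((linear speed of tube_wagon above 0.6 m/s and contact force between the fingers and tube_wagon below 0.01 N) or (linear speed of car_carrier above 0.6 m/s and contact force between the fingers and car_carrier below 0.01 N) or (linear speed of camo_wagon above 0.6 m/s and contact force between the fingers and camo_wagon below 0.01 N)).
It also fails if it takes over 99 s, if anything falls off the work surface, if the arm or the gripper's body presses on something with over 40 N, if the wrist force passes 120 N, or if a joint passes its speed limit or range.

ROBOT

A 7-joint arm with a two-finger parallel gripper is mounted at the origin on a cart in front of the work surface, level with it; the furniture and walls round the work are solid. World frame = base frame: x ahead of the robot, y to its left, z up, the work surface at z = 0. Lengths are in m, angles in rad, forces in N, time in s.
With the tool pointing down it reaches from about 0.425 to 0.825 m from the base axis. Payload 3.6 kg.
Tool frame: the origin (TCP) lies at the very end of the fingers, on their centre line; the grasp point (between the pads) lies 19 mm behind it; z points along the fingers, y is the line along which they close (so a half turn about z gives the same grasp; the last joint's range is limited). The gripper opens to 93 mm and grips with 3 to 60 N. Pads are 15 mm wide; open, the fingers measure 128 mm over their backs; the gripper's body (75 mm by 188 mm) begins 65 mm behind the grasp point.
Start: joints at [-0.026, 0.615, -0.013, 1.423, 0.008, 1.103, -0.04], TCP at [0.65, 0, 0.193] pointing down, gripper open.
Joint ranges: [-3.12, 3.12], [-0.3, 2.06], [-1.34, 1.32], [0.26, 2.42], [-1.36, 4.5], [0.01, 1.98], [-2.84, 2.84]. Speed limits (rad/s): [2.79, 2.79, 3.14, 3.14, 3.14, 3.14, 3.14].

INTERFACE

Orientations are given as a rotation vector (axis times angle).
In Python, from rig import status, viewer, ticket gives the robot as it stands. The module is installed in compiled form; this text tells all that it offers.
- The arm moves only by the shell command python3 -m crank 'ROWS' [FORCE]. ROWS is a JSON object of lists of equal length, an entry for each row: "xyz": the shift along the tool's x, y, z in cm, a list of three; "dr": the turn, a rotation vector about the tool's x, y, z in rad, a list of three; "jaw": the opening, from 0 (shut) to 1 (fully open). In form: {"xyz": [[tx, ty, tz], ...], "dr": [[rx, ry, rz], ...], "jaw": [jaw, ...]}. A call has 1 to 8 rows; each row is the pose to reach, as a shift and turn from the pose commanded when the call began, along the tool's axes at that moment; what a row does not reach only later rows make up. A row lasts 1/8 s, in which the tool goes at most 62.5 mm and 10.7 degrees, less where a joint would pass 70% of its speed; a pose out of reach is approached as far as the arm can. A call with a gripper value outside its range is refused whole. The fingers move at their own pace and stop on an object; FORCE is the grip in N (left out, the last holds). Time passes only in rows, so rows that repeat a pose let the fingers close. It gives the time, the measured TCP pose, the force, the opening and the grip force at its end, in the units of the state.
- status.read_state(): the state, without advancing time (a new reading comes with each control period).
- viewer.grab_frame(name): name is "scene" or "side" or "wrist"; returns the picture (480x640x3 uint8, red, green, blue); there is no depth.
- viewer.get_calibration(name): a dict with "K" (3x3 intrinsics, pixels), "k1" (the pictures are not rectified: a ray, as slopes to the right and down, at radius r is drawn at 1 + k1 r^2 times it, then the intrinsics apply), "rvec" (rotation vector, rad) and "tvec" (3), from world to camera coordinates, as OpenCV has them. Camera axes: x right, y down, z forward; pixel columns grow to the right and rows downward; lengths in m; the calibration is good to about 2 mm. A picture is of the moment at which its call begins: read the wrist's pose just before it. get_calibration takes no time and is no camera call; for the wrist camera it gives the pose at the moment of the call.
- ticket.finish_job(): hands the job in; it is judged then, once.
The state is a dict: "time": time; "joint_positions": joint angles; "qd": joint speeds; "joint_efforts": joint torques, N m; "tcp_pos": TCP position; "tool_rot": TCP orientation; "contact_force": force on the tool from outside, world axes, zero at the start; "torque": the same for the moment, N m; "opening": finger opening in m; "finger_force": force on a finger pad.
Only numpy, scipy, OpenCV 4.12 (cv2) and the standard library are available. Lean on these libraries where they do the work, as an engineer would, in place of code of your own. Each camera call takes 0.05 s, during which the arm holds its last target. There are 200 camera calls.

## Working session

There is one attempt and no reset: what is moved stays moved. The work goes in short steps, Python scripts to look and compute and a shell command to move; the robot and the scene stay as the last step left them, time stands still between calls to the robot, and variables do not carry over. Pictures are saved under pics/ and viewed, at most 14 in all, crops included, and the job is handed in when it is done.

```bash
mkdir -p pics; python3 - <<'E'
from rig import status, viewer
import cv2
print(status.read_state())
for n in ("scene","side","wrist"):
    c=viewer.get_calibration(n); print(n,c)
    cv2.imwrite(f"pics/{n}0.png",viewer.grab_frame(n)[:,:,::-1])
E
```

```text
{'time': 0.0, 'joint_positions': array([-0.02650718,  0.61589466, -0.01261239,  1.42486253,  0.00810212,
        1.10339983, -0.04042185]), 'qd': array([-0.00171907, -0.00046571, -0.00062136, -0.00062822,  0.0005957 ,
       -0.00107267, -0.00073037]), 'joint_efforts': array([ 5.37042069e-04, -4.58937871e+01,  2.08912762e-01, -1.65743172e+01,
       -6.11085235e-02,  2.03703978e-02,  2.53581929e-04]), 'tcp_pos': array([6.49158190e-01, 1.01749213e-05, 1.92209256e-01]), 'tool_rot': array([-2.22014877, -2.2202582 ,  0.00283466]), 'contact_force': array([-0.50267963, -0.11914914, -0.39215527]), 'torque': array([-0.02099974, -0.01728   ,  0.01234238]), 'finger_force': 0.0, 'opening': 0.09289355971536233}
scene {'K': array([[616.87794587,   0.        , 317.87695256],
       [  0.        , 616.87794587, 234.01495741],
       [  0.        ,   0.        ,   1.        ]]), 'k1': 0.0072867955634412385, 'rvec': array([ 0.93107117, -2.22908803,  1.30522151]), 'tvec': array([0.32057057, 0.16332626, 1.71369393])}
side {'K': array([[494.44144779,   0.        , 318.49091029],
       [  0.        , 494.44144779, 239.31228669],
       [  0.        ,   0.        ,   1.        ]]), 'k1': 0.01713042321837918, 'rvec': array([ 0.64068853, -2.59721005,  1.20968444]), 'tvec': array([0.37613678, 0.14872985, 1.23791356])}
wrist {'K': array([[408.84540621,   0.        , 320.4209531 ],
       [  0.        , 408.84540621, 243.67265999],
       [  0.        ,   0.        ,   1.        ]]), 'k1': 0.00923609924829431, 'rvec': array([-2.84279833e+00,  2.68076549e-04,  3.22226508e-03]), 'tvec': array([-0.64930171, -0.03454391,  0.39257423])}
```

View pics/scene0.png

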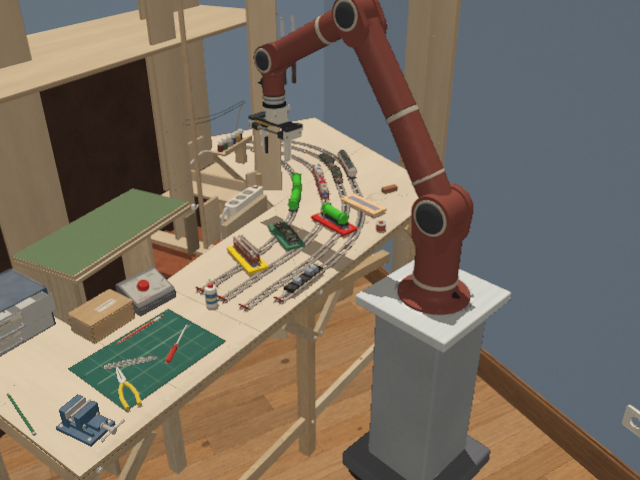

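View pics/wrist0.png

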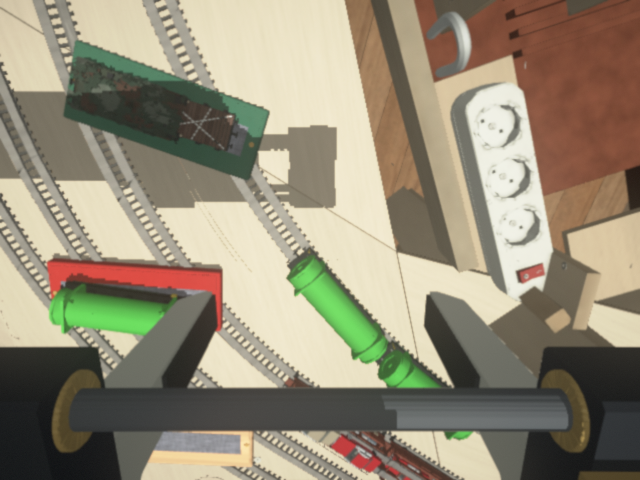

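View pics/side0.png

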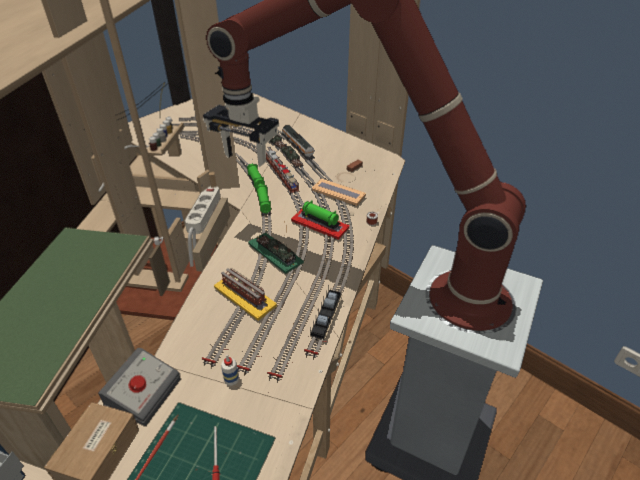

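The scene shows the tube on the red stand, camo on green, and the carrier on yellow, with the wood stand free. In the side image the wood stand is near (338,192) and yellow near (245,295). In the wrist image green spans (65–270, 40–180) and red spans (48–222, 260–330).

```bash
cat > h.py <<'E'
import cv2, numpy as np
from scipy.spatial.transform import Rotation as R
from rig import status, viewer
def pix2world(c,uv,z):
    uv=np.array(uv,float).reshape(-1,1,2)
    p=cv2.undistortPoints(uv,c["K"],np.array([c["k1"],0,0,0.]))[:,0]
    Rm=R.from_rotvec(c["rvec"]).as_matrix(); o=-Rm.T@c["tvec"]
    d=np.c_[p,np.ones(len(p))]@Rm
    return o+d*((z-o[2])/d[:,2])[:,None]
def proj(c,P):
    return cv2.projectPoints(np.array(P,float).reshape(-1,1,3),c["rvec"],c["tvec"],c["K"],np.array([c["k1"],0,0,0.]))[0][:,0]
def shot(name,f):
    c=viewer.get_calibration(name); im=viewer.grab_frame(name)[:,:,::-1].copy()
    cv2.imwrite(f"pics/{f}.png",im); np.save(f"pics/{f}.npy",c,allow_pickle=True); return c,im
def rect(P):
    """centre, yaw of the long axis, size (mm) of world corner points"""
    (cx,cy),(w,h),a=cv2.minAreaRect((np.array(P)[:,:2]*1000).astype(np.float32))
    if w<h: a+=90; w,h=h,w
    a=(a+90)%180-90
    return np.round([cx,cy,a,w,h],1)
def go(x,y,z,yaw_y=None):
    """tool-axis shift in cm and turn about tool z so that the tool y axis lies along yaw_y (deg, world)"""
    s=status.read_state(); Rt=R.from_rotvec(s["tool_rot"]); M=Rt.as_matrix()
    d=M.T@(np.array([x,y,z])-s["tcp_pos"])*100
    now=np.degrees(np.arctan2(M[1,1],M[0,1])); out=dict(xyz=d.round(2),yaw_now=round(now,1))
    if yaw_y is not None:
        t=(yaw_y-now+90)%180-90; tgt=R.from_euler("z",now+t,degrees=True).as_matrix()@np.array([[0,1,0],[1,0,0],[0,0,-1.]])
        out["dr"]=R.from_matrix(M.T@tgt).as_rotvec().round(3); out["q7"]=s["joint_positions"][6].round(2)
    print(out)
E
python3 - <<'E'
from h import *
w=viewer.get_calibration("wrist"); s=viewer.get_calibration("side")
print("green",rect(pix2world(w,[(77,40),(270,108),(250,180),(65,115)],.018)))
print("red",rect(pix2world(w,[(48,260),(222,268),(222,330),(50,322)],.018)))
print("yellow",rect(pix2world(s,[(238,272),(277,310),(262,318),(214,290)],.018)))
print("wood",rect(pix2world(s,[(321,179),(366,194),(358,204),(312,190)],.018)))
print("glue",pix2world(s,[(232,380)],.0),"tin",pix2world(s,[(371,222),(354,166)],0))
E
```

```text
green [520.1  86.8 -19.6 164.1  64.2]
red [468.3 -83.4  -3.1 171.2  66.3]
yellow [480.4 259.5 -10.9 168.3  83. ]
wood [ 484.9 -252.3   -0.5  165.9   69.7]
glue [[3.86952566e-01 4.69182937e-01 1.11022302e-16]] tin [[ 3.39653383e-01 -1.74248083e-01  1.11022302e-16]
 [ 5.16597576e-01 -4.38290916e-01  0.00000000e+00]]
```

```bash
python3 -m crank '{"xyz":[[4,-3,-1],[8,-6,-2],[12,-9,-3],[16,-12,-4],[20,-15,-5],[20,-15,-5],[20,-15,-5]],"dr":[[0,0,0],[0,0,0],[0,0,0],[0,0,0],[0,0,0],[0,0,0],[0,0,0]],"jaw":[1,1,1,1,1,1,1]}' 10
python3 -c "
from h import *
shot('wrist','w1')"
python3 -m crank '{"xyz":[[-5,0,0],[-10,0,0],[-15,0,0],[-20,0,0],[-25,0,0],[-30,0,0],[-35,0,0],[-37,0,0]],"dr":[[0,0,0],[0,0,0],[0,0,0],[0,0,0],[0,0,0],[0,0,0],[0,0,0],[0,0,0]],"jaw":[1,1,1,1,1,1,1,1]}'
python3 -m crank '{"xyz":[[0,0,0],[0,0,0]],"dr":[[0,0,0],[0,0,0]],"jaw":[1,1]}'
python3 -c "
from h import *
shot('wrist','w2')"
```

```text
time: 1.02
tcp_pos: [0.5002, 0.1992, 0.2432]
tool_rot: [2.221, 2.22, -0.001]
contact_force: [-0.6, -0.3, -0.6]
opening: 0.0929
finger_force: 0.0
time: 2.08
tcp_pos: [0.4985, -0.1763, 0.2428]
tool_rot: [2.231, 2.21, -0.004]
contact_force: [0.2, 1.3, -0.5]
opening: 0.093
finger_force: 0.0
time: 2.33
tcp_pos: [0.4999, -0.1692, 0.243]
tool_rot: [-2.22, -2.221, -0.0]
contact_force: [0.2, 0.4, 0.6]
opening: 0.0927
finger_force: 0.0
```

View pics/w1.png

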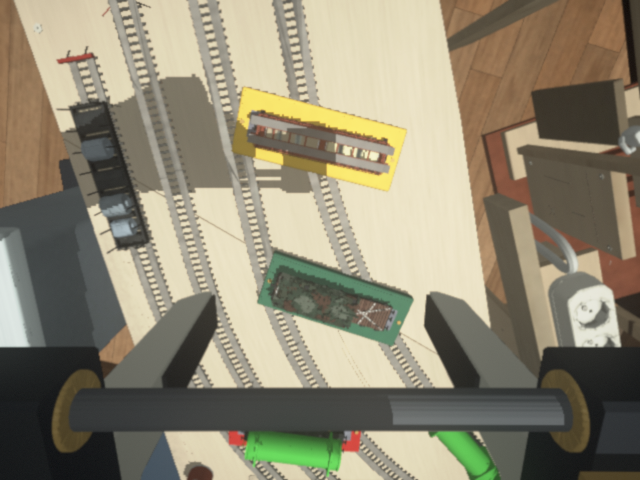

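View pics/w2.png

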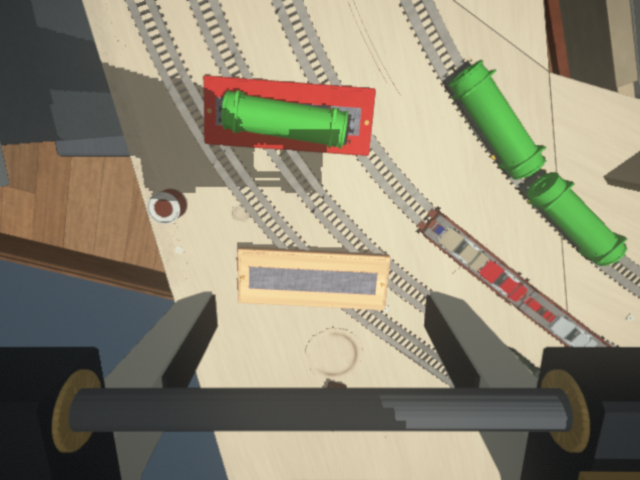

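Wrist pictures: w1 shows yellow at (233–406, 87–191) with the carrier, and green at (259–413, 250–345) with camo. w2 shows red at (205–375, 75–155) with the tube, and the empty wood stand at (238–389, 250–306). I'll fit these and check with overlays.

```bash
cat > ov.py <<'E'
from h import *
def corners(cx,cy,a,L,W,z):
    r=R.from_euler("z",a,degrees=True).as_matrix()
    return np.array([cx,cy,0])/1000+(np.array([[-L,-W],[L,-W],[L,W],[-L,W]])/2000@r[:2,:2].T@np.eye(2,3))+[0,0,z]
def draw(im,c,ctr,items,k=4,half=(100,75)):
    u,v=map(int,ctr); u0,v0=max(0,u-half[0]),max(0,v-half[1])
    cr=cv2.resize(im[v0:v0+2*half[1],u0:u0+2*half[0]],None,fx=k,fy=k,interpolation=cv2.INTER_CUBIC)
    for P,col in items:
        q=((proj(c,P)-[u0-.5,v0-.5])*k).astype(np.int32)
        cv2.polylines(cr,[q],True,col,1,cv2.LINE_AA)
    return cr
E
python3 - <<'E'
from ov import *
L=lambda f:(np.load(f"pics/{f}.npy",allow_pickle=True).item(),cv2.imread(f"pics/{f}.png"))
c1,i1=L("w1"); c2,i2=L("w2")
st=dict(yellow=(c1,i1,[(246,87),(406,128),(388,191),(233,150)]),green=(c1,i1,[(274,250),(413,295),(397,345),(259,302)]),
 red=(c2,i2,[(206,75),(375,89),(370,155),(206,143)]),wood=(c2,i2,[(238,250),(389,255),(388,306),(239,302)]))
wg=dict(yellow=([(252,111),(393,150),(387,172),(249,134)],.056,135,28),green=([(278,265),(398,305),(388,332),(270,292)],.041,139,37),
 red=([(222,90),(362,104),(360,143),(219,128)],.048,129,35))
tiles=[]
for n,(c,im,px) in st.items():
    r=rect(pix2world(c,px,.018)); print(n,r); it=[(corners(*r[:3],165,64,.018),(255,0,255))]
    if n in wg:
        p,z,l,w=wg[n]; q=rect(pix2world(c,p,z)); print("  wagon",q); it.append((corners(*q[:3],l,w,z),(255,255,0)))
    t=draw(im,c,np.mean(px,0),it)[:,:]; tiles.append(cv2.resize(t,(400,300)) if 0 else t[100:500,0:800])
for i in (0,1): cv2.imwrite(f"pics/o{i}.png",cv2.resize(np.vstack(tiles[2*i:2*i+2]),(600,600)))
cv2.imwrite("pics/o.png",np.vstack([np.hstack([cv2.resize(t,(400,300)) for t in tiles[:2]]),np.hstack([cv2.resize(t,(400,300)) for t in tiles[2:]])]))
for k,t in zip(st,tiles): cv2.imwrite(f"pics/t_{k}.png",t)
E
```

```text
yellow [500.  260.7 -14.8 161.6  63.8]
  wagon [501.2 260.1 -15.  131.   20.2]
green [519.9  88.  -19.1 168.2  64.1]
  wagon [515.3  98.5 -19.8 135.5  33.1]
red [470.6 -85.4  -4.1 163.2  62.6]
  wagon [474.1 -85.7  -5.9 129.3  33.8]
wood [ 493.5 -255.1   -1.7  166.3   60.9]
```

View pics/o.png

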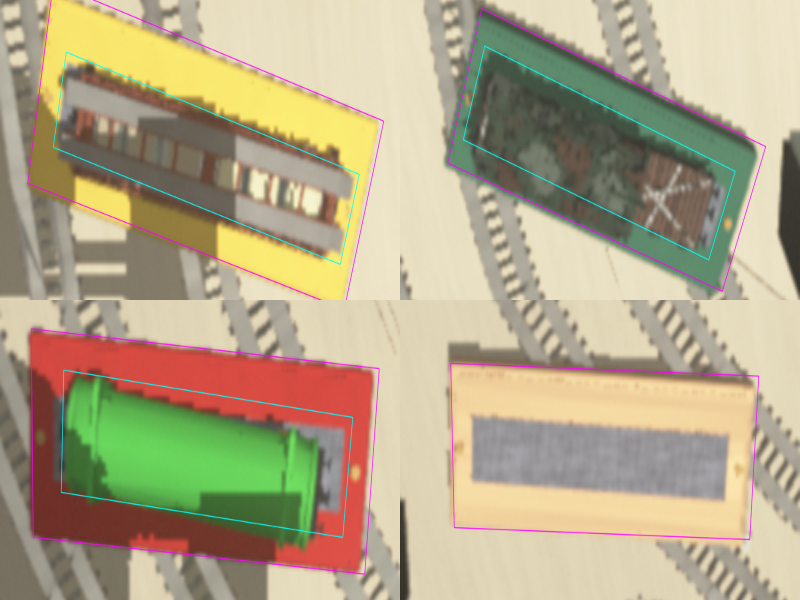

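```bash
python3 - <<'E'
from ov import *
L=lambda f:(np.load(f"pics/{f}.npy",allow_pickle=True).item(),cv2.imread(f"pics/{f}.png"))
c1,i1=L("w1"); c2,i2=L("w2")
tiles=[]
for n,c,im,p,z,l,w in (("carrier",c1,i1,[(249.5,128.3),(391.5,159.7)],.057,135,28),("camo",c1,i1,[(274,282.3),(392.5,320.3)],.036,139,37),("tube",c2,i2,[(223,109),(349,128.3)],.048,129,35)):
    P=pix2world(c,p,z)*1000; d=P[1]-P[0]; m=P.mean(0); a=np.degrees(np.arctan2(d[1],d[0]))
    print(n,m.round(1),"yaw",a.round(1),"len",np.linalg.norm(d).round(1))
    tiles.append(draw(im,c,np.mean(p,0),[(corners(m[0],m[1],a,l,w,z),(255,255,0))],k=5,half=(80,50))[50:450])
tiles=[cv2.resize(t,(500,250)) for t in tiles[:2]]+[cv2.resize(tiles[2],(500,250))]
cv2.imwrite("pics/o2.png",cv2.resize(np.vstack(tiles),(400*800//540,600)))
E
```

```text
carrier [501.5 258.4  57. ] yaw -12.2 len 130.5
camo [515.2  93.6  36. ] yaw -19.3 len 134.4
tube [469.6 -87.8  48. ] yaw -8.3 len 114.6
```

View pics/o2.png

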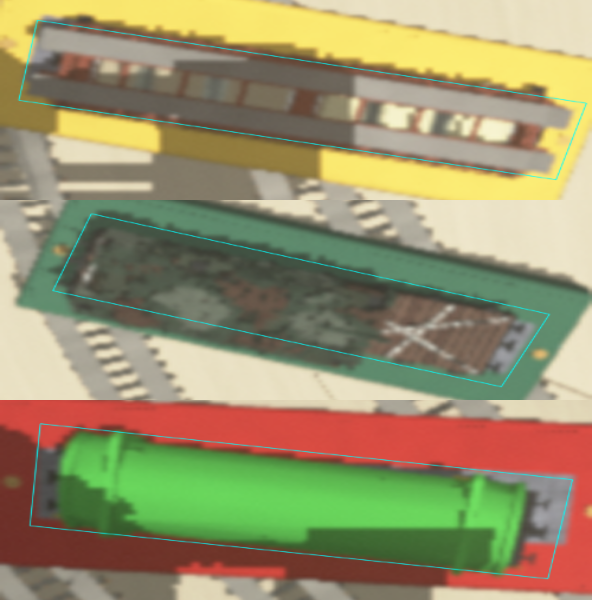

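Overlays agree: carrier (501,258, −12°), camo (515,92, −19°), tube (469,−88, −8°). The tube goes to the wood stand first.

```bash
python3 -c "
from h import *
go(.469,-.088,.12,81.7)"
```

```text
{'xyz': array([ 8.06, -3.09, 12.32]), 'yaw_now': np.float64(0.1), 'dr': array([ 0.000e+00, -1.000e-03, -1.424e+00]), 'q7': np.float64(0.32)}
```

```bash
python3 -m crank '{"xyz":[[2,-1,2],[4,-2,4],[6,-3,6],[8,-3.1,8],[8.1,-3.1,10],[8.1,-3.1,12],[8.1,-3.1,12.3],[8.1,-3.1,12.3]],"dr":[[0,0,-0.18],[0,0,-0.36],[0,0,-0.54],[0,0,-0.72],[0,0,-0.9],[0,0,-1.08],[0,0,-1.26],[0,0,-1.424]],"jaw":[1,1,1,1,1,1,1,1]}'
python3 -m crank '{"xyz":[[0,0,0],[0,0,0]],"dr":[[0,0,0],[0,0,0]],"jaw":[1,1]}'
python3 -c "
from h import *
go(.469,-.088,.030,81.7)
c,i=shot('wrist','w3')"
```

```text
time: 3.38
tcp_pos: [0.4688, -0.0874, 0.1201]
tool_rot: [-0.217, -3.133, -0.001]
contact_force: [0.7, -0.5, -0.6]
opening: 0.0927
finger_force: 0.0
time: 3.62
tcp_pos: [0.4692, -0.0883, 0.1205]
tool_rot: [0.232, 3.133, 0.0]
contact_force: [0.1, -0.8, 0.4]
opening: 0.0932
finger_force: 0.0
{'xyz': array([0.02, 0.03, 9.05]), 'yaw_now': np.float64(81.5), 'dr': array([ 0.   ,  0.   , -0.003]), 'q7': np.float64(1.35)}
```

View pics/w3.png

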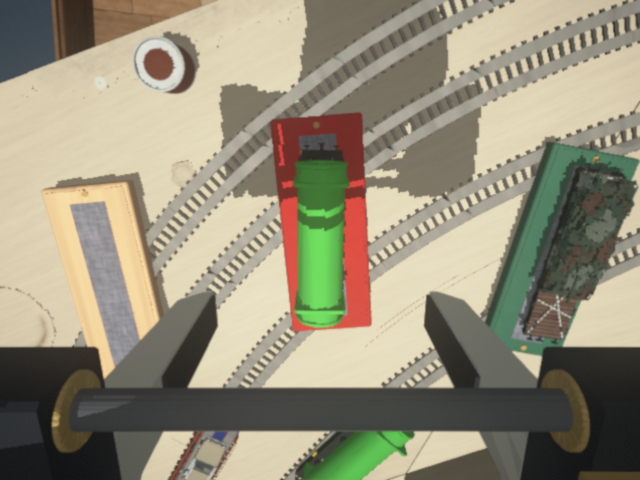

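Tube centred between the fingers, columns 295–347 in line with the jaw axis. Descend, grip, lift.

```bash
python3 -m crank '{"xyz":[[0,0,3],[0,0,6],[0,0,8],[0,0,9],[0,0,9],[0,0,9]],"dr":[[0,0,0],[0,0,0],[0,0,0],[0,0,0],[0,0,0],[0,0,0]],"jaw":[1,1,1,1,1,1]}' 15
python3 -m crank '{"xyz":[[0,0,0],[0,0,0],[0,0,0],[0,0,0],[0,0,0],[0,0,0],[0,0,0],[0,0,0]],"dr":[[0,0,0],[0,0,0],[0,0,0],[0,0,0],[0,0,0],[0,0,0],[0,0,0],[0,0,0]],"jaw":[0.5,0.3,0.3,0.3,0.2,0.2,0.2,0.2]}' 15
python3 -m crank '{"xyz":[[0,0,-1],[0,0,-3],[0,0,-5],[0,0,-7],[0,0,-9],[0,0,-9],[0,0,-9]],"dr":[[0,0,0],[0,0,0],[0,0,0],[0,0,0],[0,0,0],[0,0,0],[0,0,0]],"jaw":[0.2,0.2,0.2,0.2,0.2,0.2,0.2]}'
python3 -c "
from h import *
go(.4935,-.2565,.12,88.3)
shot('wrist','w4'); shot('side','s4')"
```

```text
time: 4.42
tcp_pos: [0.4696, -0.089, 0.031]
tool_rot: [0.23, 3.132, -0.0]
contact_force: [-0.0, 0.1, 0.2]
opening: 0.0931
finger_force: 0.0
time: 5.42
tcp_pos: [0.469, -0.089, 0.0303]
tool_rot: [-0.23, -3.133, -0.0]
contact_force: [1.0, -0.9, 0.1]
opening: 0.0345
finger_force: 15.0
time: 6.3
tcp_pos: [0.4684, -0.089, 0.12]
tool_rot: [-0.23, -3.132, 0.0]
contact_force: [-0.1, -0.6, -1.3]
opening: 0.0343
finger_force: 15.0
{'xyz': array([ -4.93, -16.2 ,  -0.  ]), 'yaw_now': np.float64(81.6), 'dr': array([-0.   , -0.001, -0.117]), 'q7': np.float64(1.34)}
```

View pics/w4.png

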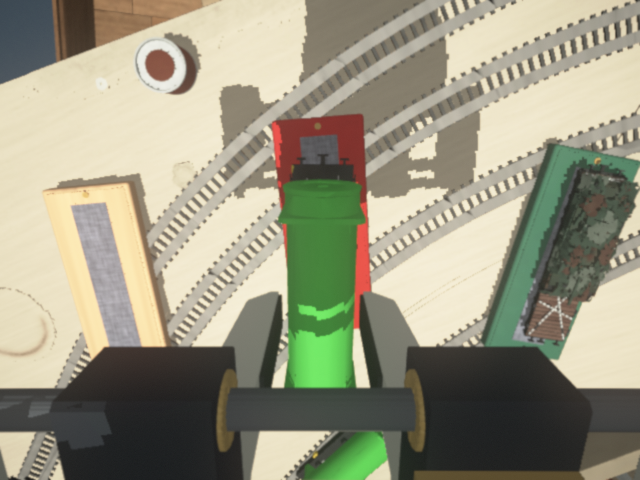

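Tube held level and straight (buffers near (320,165)). I'll carry it to the wood stand.

```bash
python3 -c "
from h import *
c=np.load('pics/w4.npy',allow_pickle=True).item()
print(np.linalg.norm((pix2world(c,[(320,165)],.118)[0]-[.4684,-.089,0])[:2]))"
python3 -m crank '{"xyz":[[-1,-3,0],[-2,-6,0],[-3,-9,0],[-4,-12,0],[-4.5,-15,0],[-4.9,-16.2,0],[-4.9,-16.2,0],[-4.9,-16.2,0]],"dr":[[0,0,-0.03],[0,0,-0.06],[0,0,-0.09],[0,0,-0.117],[0,0,-0.117],[0,0,-0.117],[0,0,-0.117],[0,0,-0.117]],"jaw":[0.2,0.2,0.2,0.2,0.2,0.2,0.2,0.2]}'
python3 -m crank '{"xyz":[[0,0,3],[0,0,5],[0,0,7],[0,0,8],[0,0,8.5],[0,0,8.5]],"dr":[[0,0,0],[0,0,0],[0,0,0],[0,0,0],[0,0,0],[0,0,0]],"jaw":[0.2,0.2,0.2,0.2,0.2,0.2]}'
python3 -c "
from h import *
go(.4935,-.2565,.0305,88.3)"
```

```text
0.060554484532239855
time: 7.4
tcp_pos: [0.4939, -0.2544, 0.1202]
tool_rot: [-0.043, -3.141, -0.002]
contact_force: [0.6, 0.8, -1.5]
opening: 0.0344
finger_force: 15.0
time: 8.15
tcp_pos: [0.494, -0.2561, 0.0356]
tool_rot: [0.046, 3.141, 0.0]
contact_force: [-0.3, -0.4, -0.6]
opening: 0.0345
finger_force: 15.0
{'xyz': array([ 0.05, -0.04,  0.51]), 'yaw_now': np.float64(88.3), 'dr': array([0., 0., 0.]), 'q7': np.float64(1.69)}
```

```bash
python3 -m crank '{"xyz":[[0,0,0.2],[0,0,0.4],[0,0,0.5],[0,0,0.5]],"dr":[[0,0,0],[0,0,0],[0,0,0],[0,0,0]],"jaw":[0.2,0.2,0.2,0.2]}'
python3 -m crank '{"xyz":[[0,0,0],[0,0,0],[0,0,0],[0,0,0],[0,0,-1],[0,0,-4],[0,0,-8],[0,0,-10]],"dr":[[0,0,0],[0,0,0],[0,0,0],[0,0,0],[0,0,0],[0,0,0],[0,0,0],[0,0,0]],"jaw":[0.45,0.6,0.8,0.8,0.8,0.8,0.8,1]}'
python3 -m crank '{"xyz":[[0,0,-3],[0,0,-3]],"dr":[[0,0,0],[0,0,0]],"jaw":[1,1]}'
python3 -c "
from h import *
shot('wrist','w5')
go(.5015,.2584,.13,77.8)"
```

```text
time: 8.65
tcp_pos: [0.4938, -0.2564, 0.0304]
tool_rot: [0.047, 3.141, 0.0]
contact_force: [0.8, 0.2, -0.4]
opening: 0.0338
finger_force: 15.0
time: 9.65
tcp_pos: [0.4949, -0.2567, 0.1333]
tool_rot: [0.047, 3.138, -0.002]
contact_force: [0.4, -0.4, -0.8]
opening: 0.0802
finger_force: 0.0
time: 9.9
tcp_pos: [0.4955, -0.257, 0.1631]
tool_rot: [0.047, 3.136, -0.004]
contact_force: [-0.3, -0.3, -0.0]
opening: 0.0926
finger_force: 0.0
{'xyz': array([ 0.82, 51.5 ,  3.09]), 'yaw_now': np.float64(88.3), 'dr': array([-0.001,  0.002,  0.183]), 'q7': np.float64(1.77)}
```

View pics/w5.png

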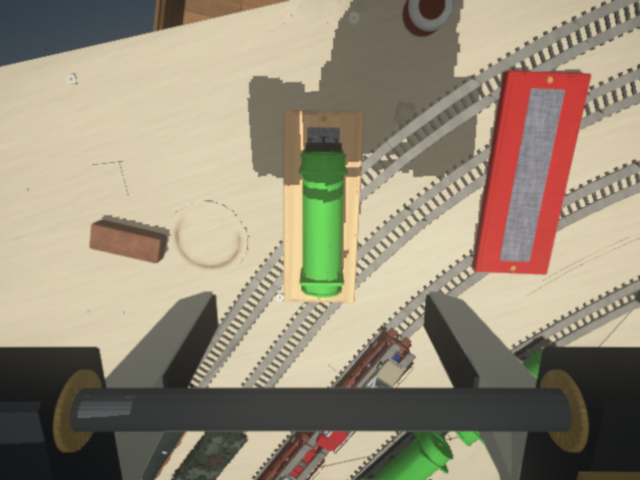

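Tube upright on the wood stand. The red stand is now clear (corners about (507,70), (590,74), (548,273), (475,271)). On to the carrier.

```bash
python3 -c "
from h import *
c=np.load('pics/w5.npy',allow_pickle=True).item()
print('red',rect(pix2world(c,[(509,70),(590,74),(548,273),(477,271)],.018)))
print('redfelt',rect(pix2world(c,[(532,88),(565,90),(531,262),(502,260)],.018)))"
python3 -m crank '{"xyz":[[0.1,5,0],[0.2,10.5,0],[0.3,16,0],[0.4,22,0],[0.5,28,0],[0.6,34,0],[0.7,40,0],[0.8,45,0]],"dr":[[0,0,0.04],[0,0,0.08],[0,0,0.12],[0,0,0.183],[0,0,0.183],[0,0,0.183],[0,0,0.183],[0,0,0.183]],"jaw":[1,1,1,1,1,1,1,1]}'
python3 -m crank '{"xyz":[[0,3,0],[0,5.5,0],[0,6.5,0],[0,6.5,0],[0,6.5,0]],"dr":[[0,0,0],[0,0,0],[0,0,0],[0,0,0],[0,0,0]],"jaw":[1,1,1,1,1]}'
python3 -c "
from h import *
shot('wrist','w6')
go(.5015,.2584,.024,77.8)"
```

```text
red [467.9 -85.7  -3.4 163.1  62.2]
redfelt [469.2 -83.9  -3.5 141.   25.4]
time: 10.95
tcp_pos: [0.4979, 0.1959, 0.1591]
tool_rot: [-0.331, -3.122, 0.001]
contact_force: [0.3, -0.2, 0.7]
opening: 0.0929
finger_force: 0.0
time: 11.58
tcp_pos: [0.5128, 0.2554, 0.1599]
tool_rot: [-0.336, -3.123, 0.003]
contact_force: [0.3, 0.3, 0.0]
opening: 0.0929
finger_force: 0.0
{'xyz': array([ 1.18,  0.07, 13.61]), 'yaw_now': np.float64(77.7), 'dr': array([-0.001, -0.   , -0.002]), 'q7': np.float64(0.65)}
```

View pics/w6.png

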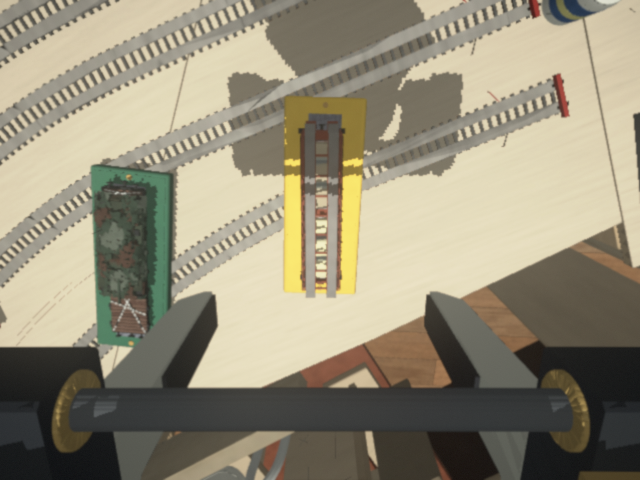

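Carrier sits between columns 303–341, in line with the fingers. Quick recheck of poses, then grasp.

```bash
python3 -c "
from h import *
c=np.load('pics/w6.npy',allow_pickle=True).item()
print('yel',rect(pix2world(c,[(286,97),(367,98),(355,294),(286,292)],.018)))
print('green',rect(pix2world(c,[(92,165),(171,173),(168,345),(101,342)],.018)))
for n,p,z in (('car',[(324,121),(321,297)],.057),('camo',[(124,186),(129,334)],.034)):
  P=pix2world(c,p,z)*1000; d=P[0]-P[1]; print(n,P.mean(0).round(1),np.degrees(np.arctan2(d[1],d[0])).round(1),np.linalg.norm(d).round())"
python3 -m crank '{"xyz":[[0.6,0,3],[1.2,0.1,6],[1.2,0.1,9],[1.2,0.1,11],[1.2,0.1,12.5],[1.2,0.1,13],[1.2,0.1,13]],"dr":[[0,0,0],[0,0,0],[0,0,0],[0,0,0],[0,0,0],[0,0,0],[0,0,0]],"jaw":[1,1,1,1,1,1,1]}'
python3 -c "
from h import *
go(.5015,.2584,.024,77.8)"
```

```text
yel [498.3 260.5 -14.1 163.8  62.2]
green [515.8  89.1 -18.7 162.6  63.1]
car [499.9 259.5  57. ] 166.8 132.0
camo [511.6  91.8  34. ] 161.6 130.0
time: 12.5
tcp_pos: [0.5016, 0.2606, 0.0306]
tool_rot: [0.334, 3.123, 0.0]
contact_force: [-0.2, 0.7, 1.4]
opening: 0.0927
finger_force: 0.0
{'xyz': array([-0.04, -0.22,  0.66]), 'yaw_now': np.float64(77.8), 'dr': array([ 0.,  0., -0.]), 'q7': np.float64(0.56)}
```

```bash
python3 -m crank '{"xyz":[[0,-0.1,0.4],[0,-0.1,0.65],[0,-0.1,0.65],[0,-0.1,0.65],[0,-0.1,0.65],[0,-0.1,0.65],[0,-0.1,0.65],[0,-0.1,0.65]],"dr":[[0,0,0],[0,0,0],[0,0,0],[0,0,0],[0,0,0],[0,0,0],[0,0,0],[0,0,0]],"jaw":[1,1,0.5,0.3,0.2,0.15,0.15,0.15]}' 12
python3 -m crank '{"xyz":[[0,0,0],[0,0,0],[0,0,0],[0,0,-1],[0,0,-3],[0,0,-6],[0,0,-9],[0,0,-10]],"dr":[[0,0,0],[0,0,0],[0,0,0],[0,0,0],[0,0,0],[0,0,0],[0,0,0],[0,0,0]],"jaw":[0.15,0.15,0.15,0.15,0.15,0.15,0.15,0.15]}'
python3 -m crank '{"xyz":[[0,0,0],[0,0,0]],"dr":[[0,0,0],[0,0,0]],"jaw":[0.15,0.15]}'
python3 -c "
from h import *
shot('wrist','w7')
go(.469,-.085,.13,86.3)"
```

```text
time: 13.5
tcp_pos: [0.5011, 0.2597, 0.0239]
tool_rot: [-0.334, -3.124, -0.0]
contact_force: [0.7, 0.4, 0.4]
opening: 0.0375
finger_force: 0.0
time: 14.5
tcp_pos: [0.5022, 0.2606, 0.1261]
tool_rot: [0.333, 3.121, 0.004]
contact_force: [-0.3, 0.2, -1.5]
opening: 0.0289
finger_force: 12.0
time: 14.75
tcp_pos: [0.5003, 0.2591, 0.1227]
tool_rot: [-0.333, -3.122, 0.002]
contact_force: [-0.9, 0.3, -0.4]
opening: 0.0285
finger_force: 12.0
{'xyz': array([ -4.2 , -34.3 ,  -0.69]), 'yaw_now': np.float64(77.8), 'dr': array([-0.002, -0.002, -0.148]), 'q7': np.float64(0.62)}
```

View pics/w7.png

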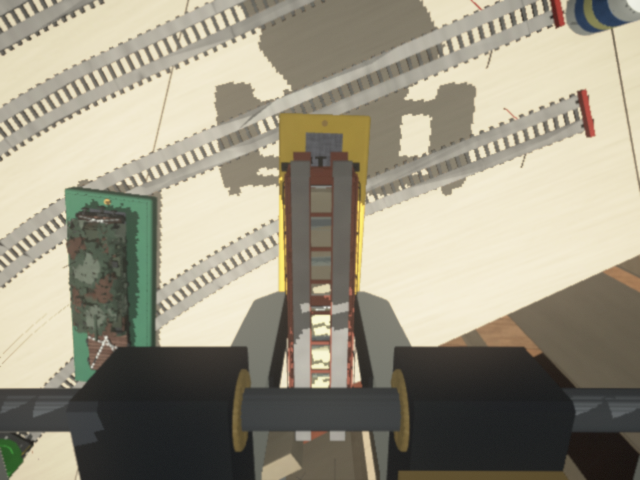

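Carrier held level and straight. Carry it to the red stand.

```bash
python3 -m crank '{"xyz":[[-0.5,-3,0],[-1.1,-8,0],[-1.7,-13,0],[-2.3,-18,0],[-2.9,-23,0],[-3.5,-28,0],[-4,-32,0],[-4.2,-34.3,0]],"dr":[[0,0,-0.04],[0,0,-0.08],[0,0,-0.12],[0,0,-0.148],[0,0,-0.148],[0,0,-0.148],[0,0,-0.148],[0,0,-0.148]],"jaw":[0.15,0.15,0.15,0.15,0.15,0.15,0.15,0.15]}'
python3 -m crank '{"xyz":[[0,0,0],[0,0,0],[0,0,3],[0,0,6],[0,0,8],[0,0,9],[0,0,9]],"dr":[[0,0,0],[0,0,0],[0,0,0],[0,0,0],[0,0,0],[0,0,0],[0,0,0]],"jaw":[0.15,0.15,0.15,0.15,0.15,0.15,0.15]}'
python3 -c "
from h import *
go(.469,-.085,.0242,86.3)"
```

```text
time: 15.8
tcp_pos: [0.4687, -0.0872, 0.1229]
tool_rot: [-0.107, -3.137, 0.001]
contact_force: [0.1, 0.2, -0.4]
opening: 0.029
finger_force: 12.0
time: 16.68
tcp_pos: [0.4698, -0.0832, 0.0335]
tool_rot: [-0.098, -3.139, -0.001]
contact_force: [0.4, 0.0, -1.9]
opening: 0.0284
finger_force: 12.0
{'xyz': array([ 0.06, -0.18,  0.93]), 'yaw_now': np.float64(86.4), 'dr': array([ 0.001, -0.001,  0.002]), 'q7': np.float64(1.27)}
```

```bash
python3 -m crank '{"xyz":[[0,-0.1,0.3],[0,-0.1,0.6],[0,-0.1,0.8],[0,-0.1,0.95],[0,-0.1,0.95]],"dr":[[0,0,0],[0,0,0],[0,0,0],[0,0,0],[0,0,0]],"jaw":[0.15,0.15,0.15,0.15,0.15]}'
python3 -m crank '{"xyz":[[0,0,0],[0,0,0],[0,0,0],[0,0,0],[0,0,-1],[0,0,-4],[0,0,-8],[0,0,-12]],"dr":[[0,0,0],[0,0,0],[0,0,0],[0,0,0],[0,0,0],[0,0,0],[0,0,0],[0,0,0]],"jaw":[0.4,0.55,0.8,0.8,0.8,0.8,0.8,1]}'
python3 -m crank '{"xyz":[[0,0,0],[0,0,0]],"dr":[[0,0,0],[0,0,0]],"jaw":[1,1]}'
python3 -c "
from h import *
shot('wrist','w8')
go(.5135,.092,.12,71)"
```

```text
time: 17.3
tcp_pos: [0.4696, -0.0854, 0.0243]
tool_rot: [-0.102, -3.14, -0.0]
contact_force: [-0.2, 0.6, -0.8]
opening: 0.0288
finger_force: 12.0
time: 18.3
tcp_pos: [0.4695, -0.0853, 0.1461]
tool_rot: [0.101, 3.14, 0.0]
contact_force: [0.6, 0.0, 0.3]
opening: 0.0802
finger_force: 0.0
time: 18.55
tcp_pos: [0.4691, -0.0856, 0.1442]
tool_rot: [-0.102, -3.139, 0.0]
contact_force: [0.1, -0.2, 0.5]
opening: 0.0924
finger_force: 0.0
{'xyz': array([-3.33, 18.  ,  2.35]), 'yaw_now': np.float64(86.3), 'dr': array([-0.   , -0.002,  0.267]), 'q7': np.float64(1.38)}
```

View pics/w8.png

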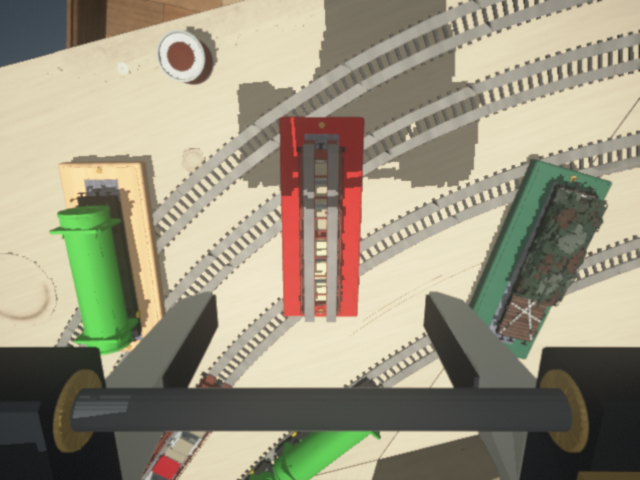

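Carrier stands upright and centred on red (columns 303–340, rows 133–321). Next, camo.

```bash
python3 -c "
from h import *
c=np.load('pics/w8.npy',allow_pickle=True).item()
P=pix2world(c,[(322,135),(322,320)],.057)*1000; print(P.mean(0),P)"
python3 -m crank '{"xyz":[[-0.6,4,0],[-1.3,8,0],[-2,12,0],[-2.7,15,0],[-3.3,18,1],[-3.3,18,2.4],[-3.3,18,2.4],[-3.3,18,2.4]],"dr":[[0,0,0.06],[0,0,0.12],[0,0,0.18],[0,0,0.22],[0,0,0.267],[0,0,0.267],[0,0,0.267],[0,0,0.267]],"jaw":[1,1,1,1,1,1,1,1]}'
python3 -c "
from h import *
shot('wrist','w9')
go(.5135,.092,.0215,71)"
```

```text
[465.85997942 -84.37425913  57.        ] [[398.35159421 -80.0218703   57.        ]
 [533.36836464 -88.72664796  57.        ]]
time: 19.6
tcp_pos: [0.5139, 0.0903, 0.1199]
tool_rot: [-0.522, -3.097, 0.002]
contact_force: [-0.1, -0.3, -0.5]
opening: 0.093
finger_force: 0.0
{'xyz': array([0.11, 0.12, 9.88]), 'yaw_now': np.float64(70.9), 'dr': array([-0.001, -0.   , -0.002]), 'q7': np.float64(0.79)}
```

View pics/w9.png

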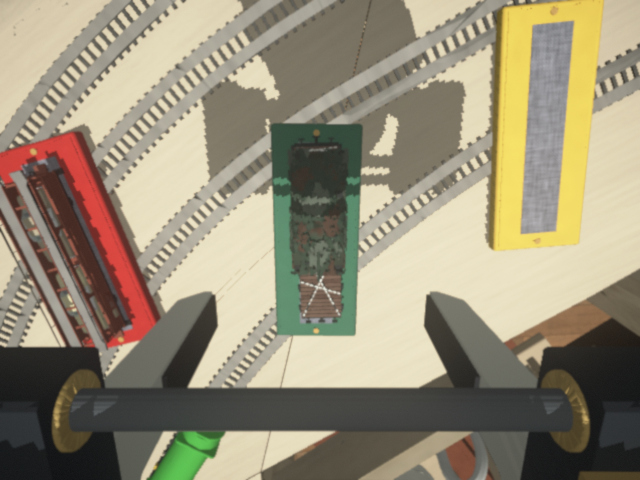

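Camo (columns 290–346, rows 135–323) is in line with the fingers. The screws give extra fixes for green ((316,133), (316,331)) and yellow ((554,11), (537,241)).

```bash
python3 -c "
from h import *
c=np.load('pics/w9.npy',allow_pickle=True).item()
for n,p,z in (('green',[(316,133),(316,331)],.018),('yel',[(554,11),(537,241)],.018),('camo',[(318,138),(320,323)],.034)):
  P=pix2world(c,p,z)*1000; d=P[1]-P[0]; print(n,P.mean(0).round(1),np.degrees(np.arctan2(d[1],d[0])).round(1),np.linalg.norm(d).round())"
python3 -m crank '{"xyz":[[0.1,0.1,3],[0.1,0.1,6],[0.1,0.1,8],[0.1,0.1,9],[0.1,0.1,9.5],[0.1,0.1,9.5],[0.1,0.1,9.5]],"dr":[[0,0,0],[0,0,0],[0,0,0],[0,0,0],[0,0,0],[0,0,0],[0,0,0]],"jaw":[1,1,1,1,1,1,1]}'
python3 -c "
from h import *
go(.5135,.092,.0210,71)"
```

```text
green [517.6  85.4  18. ] -19.3 154.0
yel [498.7 259.6  18. ] -14.2 153.0
camo [512.2  89.8  34. ] -18.6 135.0
time: 20.52
tcp_pos: [0.5143, 0.0934, 0.0261]
tool_rot: [0.519, 3.097, 0.001]
contact_force: [0.9, -0.2, 0.3]
opening: 0.0928
finger_force: 0.0
{'xyz': array([ 0.03, -0.16,  0.51]), 'yaw_now': np.float64(71.0), 'dr': array([ 0.001,  0.001, -0.   ]), 'q7': np.float64(0.72)}
```

```bash
python3 -m crank '{"xyz":[[0,-0.2,0.3],[0,-0.2,0.5],[0,-0.2,0.5],[0,-0.2,0.5],[0,-0.2,0.5],[0,-0.2,0.5],[0,-0.2,0.5],[0,-0.2,0.5]],"dr":[[0,0,0],[0,0,0],[0,0,0],[0,0,0],[0,0,0],[0,0,0],[0,0,0],[0,0,0]],"jaw":[1,1,0.6,0.4,0.3,0.25,0.25,0.25]}' 20
python3 -m crank '{"xyz":[[0,0,0],[0,0,0],[0,0,0],[0,0,-0.5],[0,0,-1.5],[0,0,-2.5],[0,0,-3],[0,0,-3]],"dr":[[0,0,0],[0,0,0],[0,0,0],[0,0,0],[0,0,0],[0,0,0],[0,0,0],[0,0,0]],"jaw":[0.2,0.2,0.2,0.2,0.2,0.2,0.2,0.2]}'
python3 -m crank '{"xyz":[[0,0,-2],[0,0,-4],[0,0,-6.5],[0,0,-6.5],[0,0,-6.5]],"dr":[[0,0,0],[0,0,0],[0,0,0],[0,0,0],[0,0,0]],"jaw":[0.2,0.2,0.2,0.2,0.2]}'
python3 -c "
from h import *
shot('wrist','w10')
go(.499,.260,.12,75.8)"
```

```text
time: 21.52
tcp_pos: [0.513, 0.0914, 0.0203]
tool_rot: [-0.519, -3.098, -0.0]
contact_force: [-0.9, -0.5, 1.1]
opening: 0.0377
finger_force: 0.0
time: 22.52
tcp_pos: [0.5134, 0.0915, 0.051]
tool_rot: [0.519, 3.097, 0.001]
contact_force: [-0.5, 0.3, -2.2]
opening: 0.0254
finger_force: 20.0
time: 23.15
tcp_pos: [0.5122, 0.0911, 0.1144]
tool_rot: [-0.518, -3.097, 0.001]
contact_force: [-0.1, 0.5, -1.4]
opening: 0.025
finger_force: 20.0
{'xyz': array([ 6.74, 15.54, -0.59]), 'yaw_now': np.float64(71.0), 'dr': array([-0.001, -0.002, -0.084]), 'q7': np.float64(0.78)}
```

View pics/w10.png

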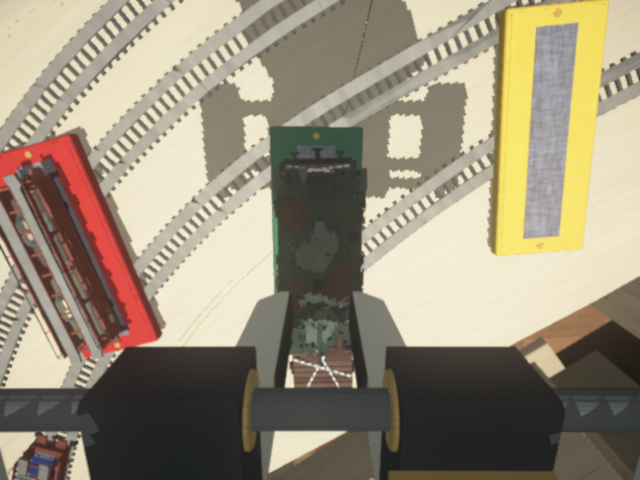

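Camo is held, seen dark between the fingers at columns 275–367. I've viewed 15 pictures, one over the limit of 14, so from here I'll use numbers only. The opening is 25 mm instead of 37, so the pads hold the upper 26 mm section. I'll set it down slowly on force feedback.

```bash
python3 -m crank '{"xyz":[[1,2,-0.5],[2,5,-0.5],[3.5,8,-0.5],[5,11,-0.5],[6,14,-0.5],[6.7,15.5,-0.5],[6.7,15.5,-0.5],[6.7,15.5,-0.5]],"dr":[[0,0,-0.03],[0,0,-0.06],[0,0,-0.084],[0,0,-0.084],[0,0,-0.084],[0,0,-0.084],[0,0,-0.084],[0,0,-0.084]],"jaw":[0.2,0.2,0.2,0.2,0.2,0.2,0.2,0.2]}'
python3 -m crank '{"xyz":[[0,0,2],[0,0,4],[0,0,6],[0,0,7.5],[0,0,8.5],[0,0,8.5],[0,0,8.5]],"dr":[[0,0,0],[0,0,0],[0,0,0],[0,0,0],[0,0,0],[0,0,0],[0,0,0]],"jaw":[0.2,0.2,0.2,0.2,0.2,0.2,0.2]}'
python3 -c "
from h import *
go(.499,.260,.0205,75.8)"
```

```text
time: 24.2
tcp_pos: [0.5002, 0.2581, 0.12]
tool_rot: [-0.39, -3.117, 0.003]
contact_force: [1.3, -0.1, -0.3]
opening: 0.0252
finger_force: 20.0
time: 25.08
tcp_pos: [0.5006, 0.2601, 0.0359]
tool_rot: [0.388, 3.117, 0.001]
contact_force: [-0.1, -0.3, -1.5]
opening: 0.0253
finger_force: 20.0
{'xyz': array([ 0.16, -0.05,  1.54]), 'yaw_now': np.float64(75.8), 'dr': array([0.001, 0.001, 0.   ]), 'q7': np.float64(0.52)}
```

```bash
python3 -m crank '{"xyz":[[0.1,0,0.3],[0.1,0,0.6],[0.1,0,0.8],[0.1,0,0.8]],"dr":[[0,0,0],[0,0,0],[0,0,0],[0,0,0]],"jaw":[0.2,0.2,0.2,0.2]}'
python3 -m crank '{"xyz":[[0,0,0.15],[0,0,0.3],[0,0,0.4],[0,0,0.4]],"dr":[[0,0,0],[0,0,0],[0,0,0],[0,0,0]],"jaw":[0.2,0.2,0.2,0.2]}'
python3 -m crank '{"xyz":[[0,0,0.1],[0,0,0.2],[0,0,0.2]],"dr":[[0,0,0],[0,0,0],[0,0,0]],"jaw":[0.2,0.2,0.2]}'
```

```text
time: 25.58
tcp_pos: [0.4991, 0.26, 0.0272]
tool_rot: [-0.388, -3.117, 0.0]
contact_force: [0.2, 0.0, -0.6]
opening: 0.0249
finger_force: 20.0
time: 26.08
tcp_pos: [0.4991, 0.26, 0.0232]
tool_rot: [-0.388, -3.117, 0.0]
contact_force: [0.1, 0.6, -1.9]
opening: 0.0252
finger_force: 20.0
time: 26.45
tcp_pos: [0.4991, 0.26, 0.0213]
tool_rot: [-0.388, -3.117, 0.0]
contact_force: [0.6, 0.4, -0.5]
opening: 0.0249
finger_force: 20.0
```

```bash
python3 -m crank '{"xyz":[[0,0,0.05],[0,0,0.1],[0,0,0.1]],"dr":[[0,0,0],[0,0,0],[0,0,0]],"jaw":[0.2,0.2,0.2]}'
python3 -m crank '{"xyz":[[0,0,0],[0,0,0],[0,0,0],[0,0,0],[0,0,0],[0,0,-1],[0,0,-3],[0,0,-5]],"dr":[[0,0,0],[0,0,0],[0,0,0],[0,0,0],[0,0,0],[0,0,0],[0,0,0],[0,0,0]],"jaw":[0.35,0.5,0.65,0.85,0.85,0.85,0.85,0.85]}'
python3 -m crank '{"xyz":[[0,0,-3],[0,0,-7],[0,0,-7],[0,0,-7]],"dr":[[0,0,0],[0,0,0],[0,0,0],[0,0,0]],"jaw":[1,1,1,1]}'
python3 - <<'E'
from h import *
c,im=shot('wrist','w11')
# stand yellow mask and everything non-yellow inside the stand rectangle: rough camo outline
hsv=cv2.cvtColor(im,cv2.COLOR_BGR2HSV)
from ov import corners
q=proj(c,corners(499,260,-14.3,165,64,.018)).astype(np.int32)
print(q.tolist())
m=np.zeros(im.shape[:2],np.uint8); cv2.fillPoly(m,[q],255)
dark=((hsv[...,2]<110)&((hsv[...,1]<150)|(hsv[...,2]<60))).astype(np.uint8)*255&m
dark=cv2.morphologyEx(dark,cv2.MORPH_OPEN,np.ones((3,3)))
n,l,st,ce=cv2.connectedComponentsWithStats(dark); k=1+np.argmax(st[1:,4])
pts=np.argwhere(l==k)[:,::-1]
print(st[k],cv2.minAreaRect(pts.astype(np.float32)))
print(rect(pix2world(c,pts.astype(float),.034)))
go(.4938,-.2564,.16,88.3)
E
```

```text
time: 26.82
tcp_pos: [0.4992, 0.2601, 0.0204]
tool_rot: [0.388, 3.117, 0.0]
contact_force: [0.3, -0.7, -0.0]
opening: 0.0252
finger_force: 20.0
time: 27.82
tcp_pos: [0.4992, 0.2602, 0.0715]
tool_rot: [0.388, 3.117, 0.0]
contact_force: [-0.2, 0.0, -0.5]
opening: 0.079
finger_force: 0.0
time: 28.32
tcp_pos: [0.4988, 0.2597, 0.1403]
tool_rot: [-0.388, -3.117, 0.001]
contact_force: [-0.2, -0.7, 0.3]
opening: 0.093
finger_force: 0.0
[[277, 116], [283, 319], [358, 319], [364, 116]]
[ 293  134   57  135 6341] ((321.0, 201.0), (134.0, 56.0), 90.0)
[479.  265.  -14.2 100.5  40.2]
{'xyz': array([-12.19, -50.13,  -1.98]), 'yaw_now': np.float64(75.8), 'dr': array([-0.001, -0.001, -0.218]), 'q7': np.float64(0.58)}
```

Camo sits on yellow, laterally within about 1 mm and lengthwise within about 2 mm. Now back for the tube.

```bash
python3 -m crank '{"xyz":[[-1,-5,-1],[-2.4,-10.5,-2],[-3.8,-16,-2],[-5.2,-22,-2],[-6.7,-28,-2],[-8.1,-34,-2],[-9.5,-40,-2],[-11,-45,-2]],"dr":[[0,0,-0.04],[0,0,-0.08],[0,0,-0.12],[0,0,-0.16],[0,0,-0.218],[0,0,-0.218],[0,0,-0.218],[0,0,-0.218]],"jaw":[1,1,1,1,1,1,1,1]}'
python3 -m crank '{"xyz":[[0,-3,0],[0,-5,0],[0,-5,0],[0,-5,0]],"dr":[[0,0,0],[0,0,0],[0,0,0],[0,0,0]],"jaw":[1,1,1,1]}'
python3 -c "
from h import *
go(.4938,-.2564,.0303,88.3)"
```

```text
time: 29.38
tcp_pos: [0.494, -0.2058, 0.159]
tool_rot: [-0.049, -3.138, -0.001]
contact_force: [0.6, 1.1, -0.7]
opening: 0.093
finger_force: 0.0
time: 29.88
tcp_pos: [0.4943, -0.2509, 0.1601]
tool_rot: [-0.042, -3.141, -0.003]
contact_force: [0.4, -0.1, -0.1]
opening: 0.0931
finger_force: 0.0
{'xyz': array([ 0.03, -0.58, 12.98]), 'yaw_now': np.float64(88.5), 'dr': array([ 0.002, -0.   ,  0.003]), 'q7': np.float64(1.74)}
```

```bash
python3 -m crank '{"xyz":[[0,-0.5,3],[0,-0.5,6],[0,-0.5,9],[0,-0.5,11],[0,-0.5,12],[0,-0.5,12.5],[0,-0.5,12.5]],"dr":[[0,0,0],[0,0,0],[0,0,0],[0,0,0],[0,0,0],[0,0,0],[0,0,0]],"jaw":[1,1,1,1,1,1,1]}' 15
python3 -c "
from h import *
go(.4938,-.2564,.0303,88.3)"
```

```text
time: 30.75
tcp_pos: [0.4943, -0.2578, 0.0357]
tool_rot: [0.046, 3.141, -0.0]
contact_force: [-0.4, -0.1, 0.3]
opening: 0.0932
finger_force: 0.0
{'xyz': array([0.05, 0.14, 0.54]), 'yaw_now': np.float64(88.3), 'dr': array([-0.   ,  0.001,  0.001]), 'q7': np.float64(1.66)}
```

```bash
python3 -m crank '{"xyz":[[0,0.1,0.3],[0,0.1,0.55],[0,0.1,0.55],[0,0.1,0.55],[0,0.1,0.55],[0,0.1,0.55],[0,0.1,0.55],[0,0.1,0.55]],"dr":[[0,0,0],[0,0,0],[0,0,0],[0,0,0],[0,0,0],[0,0,0],[0,0,0],[0,0,0]],"jaw":[1,1,0.5,0.3,0.2,0.2,0.2,0.2]}' 15
python3 -m crank '{"xyz":[[0,0,0],[0,0,0],[0,0,0],[0,0,-1],[0,0,-3],[0,0,-6],[0,0,-9],[0,0,-10]],"dr":[[0,0,0],[0,0,0],[0,0,0],[0,0,0],[0,0,0],[0,0,0],[0,0,0],[0,0,0]],"jaw":[0.2,0.2,0.2,0.2,0.2,0.2,0.2,0.2]}'
python3 -m crank '{"xyz":[[0,0,0],[0,0,0]],"dr":[[0,0,0],[0,0,0]],"jaw":[0.2,0.2]}'
python3 -c "
from h import *
c=np.load('pics/w5.npy',allow_pickle=True).item()
print(pix2world(c,[(322,143),(322,297)],.038)[:,0].mean(), 'released at .4938')
go(.5178,.0873,.13,71)"
```

```text
time: 31.75
tcp_pos: [0.4939, -0.2572, 0.0299]
tool_rot: [-0.047, -3.141, -0.0]
contact_force: [-0.4, -0.6, -0.3]
opening: 0.0376
finger_force: 0.0
time: 32.75
tcp_pos: [0.495, -0.2576, 0.132]
tool_rot: [0.047, 3.138, -0.003]
contact_force: [-0.1, -0.5, -0.6]
opening: 0.0341
finger_force: 15.0
time: 33.0
tcp_pos: [0.4929, -0.2569, 0.1287]
tool_rot: [-0.047, -3.139, -0.001]
contact_force: [0.3, 0.2, -1.2]
opening: 0.0346
finger_force: 15.0
0.49598248733715267 released at .4938
{'xyz': array([-1.46, 34.48, -0.11]), 'yaw_now': np.float64(88.3), 'dr': array([ 0.001, -0.003,  0.302]), 'q7': np.float64(1.72)}
```

```bash
python3 -m crank '{"xyz":[[-0.2,3,0],[-0.4,8,0],[-0.6,13,0],[-0.8,18,0],[-1,23,0],[-1.2,28,0],[-1.3,32,0],[-1.3,34.5,0]],"dr":[[0,0,0.04],[0,0,0.08],[0,0,0.12],[0,0,0.16],[0,0,0.2],[0,0,0.24],[0,0,0.28],[0,0,0.302]],"jaw":[0.2,0.2,0.2,0.2,0.2,0.2,0.2,0.2]}'
python3 -m crank '{"xyz":[[0,0,0],[0,0,0],[0,0,3],[0,0,6],[0,0,8],[0,0,9],[0,0,9]],"dr":[[0,0,0],[0,0,0],[0,0,0],[0,0,0],[0,0,0],[0,0,0],[0,0,0]],"jaw":[0.2,0.2,0.2,0.2,0.2,0.2,0.2]}'
python3 -c "
from h import *
go(.5163,.0873,.0302,71)"
```

```text
time: 34.0
tcp_pos: [0.5162, 0.0901, 0.1287]
tool_rot: [-0.514, -3.097, -0.0]
contact_force: [-0.3, -0.2, -0.7]
opening: 0.0346
finger_force: 15.0
time: 34.88
tcp_pos: [0.5169, 0.086, 0.0394]
tool_rot: [-0.521, -3.097, 0.001]
contact_force: [-0.1, 0.2, -0.8]
opening: 0.0341
finger_force: 15.0
{'xyz': array([0.1 , 0.1 , 0.92]), 'yaw_now': np.float64(70.9), 'dr': array([-0.001, -0.001, -0.002]), 'q7': np.float64(0.77)}
```

```bash
python3 -m crank '{"xyz":[[0.1,0.1,0.3],[0.1,0.1,0.6],[0.1,0.1,0.8],[0.1,0.1,0.92],[0.1,0.1,0.92]],"dr":[[0,0,0],[0,0,0],[0,0,0],[0,0,0],[0,0,0]],"jaw":[0.2,0.2,0.2,0.2,0.2]}'
python3 -m crank '{"xyz":[[0,0,0],[0,0,0],[0,0,0],[0,0,0],[0,0,-1],[0,0,-4],[0,0,-8],[0,0,-12]],"dr":[[0,0,0],[0,0,0],[0,0,0],[0,0,0],[0,0,0],[0,0,0],[0,0,0],[0,0,0]],"jaw":[0.45,0.6,0.8,0.8,0.8,0.8,0.8,1]}'
python3 -m crank '{"xyz":[[0,0,-5],[0,0,-8],[0,0,-8],[0,0,-8]],"dr":[[0,0,0],[0,0,0],[0,0,0],[0,0,0]],"jaw":[1,1,1,1]}'
python3 - <<'E'
from h import *
from ov import corners
c,im=shot('wrist','w12'); hsv=cv2.cvtColor(im,cv2.COLOR_BGR2HSV)
q=proj(c,corners(517.8,87.3,-19,165,64,.018)).astype(np.int32); print("green",q.tolist())
m=np.zeros(im.shape[:2],np.uint8); cv2.fillPoly(m,[q],255)
g=((hsv[...,0]>50)&(hsv[...,0]<70)&(hsv[...,1]>150)).astype(np.uint8)*255&m
n,l,st,ce=cv2.connectedComponentsWithStats(g); k=1+np.argmax(st[1:,4]); pts=np.argwhere(l==k)[:,::-1].astype(np.float32)
print(st[k],rect(pix2world(c,pts,.048)))
# stand: dark green
s=((hsv[...,0]>70)&(hsv[...,0]<95)&(hsv[...,1]>90)).astype(np.uint8)*255
s=cv2.morphologyEx(s,cv2.MORPH_OPEN,np.ones((3,3)))
n,l,st,ce=cv2.connectedComponentsWithStats(s); k=1+np.argmax(st[1:,4]); pts=np.argwhere(l==k)[:,::-1].astype(np.float32)
print("stand",st[k],rect(pix2world(c,pts,.018)))
# camo/yellow in view
y=((hsv[...,0]>20)&(hsv[...,0]<32)&(hsv[...,1]>140)&(hsv[...,2]>90)).astype(np.uint8)*255
n,l,st,ce=cv2.connectedComponentsWithStats(y); k=1+np.argmax(st[1:,4]); pts=np.argwhere(l==k)[:,::-1].astype(np.float32)
print("yellow",st[k],rect(pix2world(c,pts,.018)))
E
```

```text
time: 35.5
tcp_pos: [0.5165, 0.0886, 0.0306]
tool_rot: [-0.519, -3.098, 0.0]
contact_force: [-0.3, 0.4, -0.5]
opening: 0.0346
finger_force: 15.0
time: 36.5
tcp_pos: [0.5164, 0.0886, 0.1525]
tool_rot: [0.519, 3.098, 0.0]
contact_force: [-0.4, -0.8, 0.7]
opening: 0.0805
finger_force: 0.0
time: 37.0
tcp_pos: [0.5156, 0.0882, 0.2299]
tool_rot: [-0.519, -3.097, 0.001]
contact_force: [0.2, -0.1, -0.1]
opening: 0.0933
finger_force: 0.0
green [[286, 119], [290, 282], [350, 282], [354, 119]]Traceback (most recent call last):
  File "<stdin>", line 7, in <module>
    return _wrapfunc(a, 'argmax', axis=axis, out=out, **kwds)
    return bound(*args, **kwds)
ValueError: attempt to get argmax of an empty sequence
```

```bash
python3 - <<'E'
from h import *
im=cv2.imread("pics/w12.png"); hsv=cv2.cvtColor(im,cv2.COLOR_BGR2HSV)
for u in range(276,368,6): print(u,hsv[200,u],end=' ')
print()
for v in range(106,300,8): print(v,hsv[v,320],end=' ')
i5=cv2.cvtColor(cv2.imread("pics/w5.png"),cv2.COLOR_BGR2HSV); print("\nref tube",i5[220,322],i5[250,322])
E
```

```text
276 [ 24  41 234] 282 [ 24  40 233] 288 [ 67  73 140] 294 [ 70  87 144] 300 [ 70  89 146] 306 [ 59 116 149] 312 [ 57 140 200] 318 [ 57 141 222] 324 [ 57 141 225] 330 [ 57 142 207] 336 [ 57 137 170] 342 [ 70  87 143] 348 [ 70  85 141] 354 [ 27  27 180] 360 [ 25  26 189] 366 [ 23  45 154] 
106 [ 23  25 184] 114 [ 22  45 130] 122 [69 76 77] 130 [67 72 81] 138 [60  9 83] 146 [43 42 54] 154 [ 56 135 128] 162 [ 57 136 148] 170 [ 57 141 224] 178 [ 57 141 224] 186 [ 57 142 223] 194 [ 57 142 225] 202 [ 57 140 224] 210 [ 57 141 224] 218 [ 58 139 224] 226 [ 57 141 223] 234 [ 57 141 223] 242 [ 57 138 223] 250 [ 57 139 224] 258 [ 56 136 180] 266 [ 57 138 225] 274 [ 67  74 142] 282 [ 26  43 223] 290 [ 23  41 235] 298 [ 23  40 236] 
ref tube [ 56 144 218] [ 56 142 214]
```

```bash
python3 - <<'E'
from h import *
c=np.load("pics/w12.npy",allow_pickle=True).item()
hsv=cv2.cvtColor(cv2.imread("pics/w12.png"),cv2.COLOR_BGR2HSV)
def big(m,win,z,n):
    m=m.astype(np.uint8); w=np.zeros_like(m); u0,u1,v0,v1=win; w[v0:v1,u0:u1]=m[v0:v1,u0:u1]
    w=cv2.morphologyEx(w,cv2.MORPH_OPEN,np.ones((3,3)))
    p=np.argwhere(w)[:,::-1].astype(np.float32); print(n,p.min(0),p.max(0),rect(pix2world(c,p,z)))
h,s,v=cv2.split(hsv)
big((h>52)&(h<62)&(s>115),(276,366,105,300),.048,"tube")
big((h>63)&(h<76)&(s>60),(276,366,105,300),.018,"green")
big((h>20)&(h<32)&(s>100),(400,639,0,330),.018,"yellow")
# camo on yellow (w11): anything not yellow inside the stand, per column/row through the middle
c=np.load("pics/w11.npy",allow_pickle=True).item()
i=cv2.cvtColor(cv2.imread("pics/w11.png"),cv2.COLOR_BGR2HSV)
h,s,v=cv2.split(i)
big((h>20)&(h<32)&(s>100),(265,375,105,330),.018,"yellow w11")
big(~((h>18)&(h<34)&(s>90)),(282,356,122,312),.034,"nonyellow w11")
E
```

```text
tube [304. 150.] [342. 270.] [518.7  89.3 -19.1 114.3  34.3]
green [287. 121.] [351. 280.] [516.4  85.7 -19.3 161.4  61.5]
yellow [449.  30.] [523. 215.] [497.7 258.  -13.7 164.5  65.9]
yellow w11 [277. 116.] [363. 318.] [497.8 259.8 -13.9 163.7  64. ]
nonyellow w11 [294. 134.] [348. 306.] [494.6 260.7 -14.6 133.1  38.9]
```

```bash
python3 -c "
from rig import ticket
print(ticket.finish_job())"
```

```text
the job is handed in; nothing more can be done
None
```

The three wagons are on their own stands, about 2–4 mm off centre and 1° out of line by the wrist camera. The job was handed in at about 37 s with no verdict returned, and I viewed 15 pictures, one over the limit of 14.

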